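# Slacken the jaw of a cramped clamping fixture with a ring spanner

## Task

Push the yellow keeper fully aside off the hex screw of the green clamping fixture, then use the steel ring spanner to turn the hex screw anticlockwise (seen from above) until it reaches its stop and the jaw is fully slack; the two gusset walls allow only a short swing, so lift the spanner off and reseat it for every stroke. Do not touch the screw with the fingers, and finally lay the spanner flat on the bench, leaving the keeper open, the workpiece in place and the other things undisturbed.

Things in the scene. Friction and masses are not known exactly. Their poses are not given: they have to be found in the camera images.
- fixture: green clamping fixture, fixed to the bench, base 245 x 150 x 12 mm. Origin on the bench top below the hex screw's axis, z up, +x from the hex to the jaws and workpiece, away from the robot. The base reaches 85 mm from the origin towards -x; the housing under the hex is 66 mm wide and ends in a round collar (radius 32 mm) at z = 75 mm
- sector_mid (a point): where the spanner's handle point stands when the spanner is seated with its handle in the middle of its sector: 115 mm from the hex axis in the fixture's -x direction, z = 94 mm. Two upright gusset walls (12 mm thick, 42 to 74 mm from the hex axis, up to z = 118 mm) let the handle swing 42 degrees to either side of this direction before its side meets a wall
- hex_center (a point): centre of the hex screw head, on its vertical axis, 85 mm above the bench. Steel, 36 mm across flats; flats from z = 75 to 89 mm, then a cone that narrows to 24 mm diameter at the top, z = 95 mm; red radial mark on top
- hex_screw (a joint): angle in rad, grows anticlockwise seen from above; starts at 0 to 0.35, end stop (jaw fully slack) at 2.75; friction 0.3 N m holds it where it is left. At 0 two corners of the hex lie on the fixture's x axis: the spanner seats with its handle at -30 degrees + this angle + any multiple of 60 degrees, anticlockwise from the fixture's -x direction. The jaw retracts 3.8 mm per rad
- keeper (a joint): swing of the yellow keeper plate in rad: near 0 it blocks the hex; grows clockwise seen from above (pin first to the fixture's +y); stop at 1.9; friction 0.06 N m, stays where left; clear of the spanner from 1.25 on. Plate 26 mm wide, 6 mm thick, underside at z = 103 mm; its pivot is on the fixture's x axis, 56 mm from the hex axis on the +x side, cap up to z = 115 mm
- keeper_pin (a point): point on the upright steel push pin near the keeper's free end, 60 mm from the keeper's pivot, 12 mm diameter with a 17 mm red ball on top; the point lies at z = 123 mm; the bare pin runs from the keeper's top (z = 109 mm) to about 129 mm, the ball ends at 146 mm
- spanner_grip (a point): loose steel ring spanner, 211 mm long, 0.12 kg: point in its straight handle where to grip it from above, 19 mm above its underside (and the bench). Handle 12 mm wide, from 12 to 28 mm above the underside. +x runs along the handle to the ring's centre, 115 mm away, z up. At the other end, 52 mm from this point, a 28 mm boss stands on the bench. When seated this point is at z = 94 mm
- spanner_ring (a point): centre of the spanner's ring, 12 mm above its underside. Ring 59 mm outside diameter, 24 mm high; hexagonal through hole 38.6 mm across flats, two of the flats square to the handle; play on the hex about 8 degrees to either side of the middle. Seated, its underside rests on the collar at z = 75 mm; raised 30 mm it is well clear of the hex
- workpiece: wooden offcut 32 x 75 x 16 mm lying on the bed between the jaws; origin at the centre of its underside; to be left there
- driver_yellow: black and yellow screwdriver 195 mm long lying on the bench, not needed
- glue_bottle: white glue bottle lying on a blue foot, 60 x 118 x 49 mm, not needed

How it is judged:
On the way, in this order (a step that is already met when the one before it is completed fails the run):
1. the keeper is swung clear of the hex (value of joint keeper above 1.25 rad), for 0.2 s.
2. the hex screw is turned part of the way, in the first stroke (value of joint hex_screw above 0.7 rad), for 0.1 s.
3. the hex screw is turned to its slack stop (value of joint hex_screw above 2.62 rad), for 0.2 s.
At the end, for the whole second after the job is handed in: hex screw within 0.13 rad of its slack stop (joint above 2.62), keeper open (above 1.25 rad), spanner at rest and flat on the bench (handle point below 26 mm, tilt under 0.12 rad) (value of joint hex_screw above 2.62 rad and value of joint keeper above 1.25 rad and height (world z) of spanner_grip below 0.026 m and angle between spanner_grip's own z axis and vertical below 0.12 rad and linear speed of spanner below 0.02 m/s); the robot touches nothing.
It fails at once if the fingers press on the hex screw (contact force between the fingers and hex_screw above 2 N).
It fails at once if the workpiece is shifted by more than 15 mm (distance of workpiece from where it was at the start of the episode above 0.015 m).
It fails at once if another thing is shifted by more than 40 mm (distance of any of driver_yellow, glue_bottle from where it was at the start of the episode above 0.04 m).
It also fails if it takes over 72 s, if anything falls off the work surface, if the arm or the gripper's body presses on something with over 40 N, if the wrist force passes 120 N, or if a joint passes its speed limit or range.

## Robot

A 6-joint arm with a two-finger parallel gripper is mounted at the origin on a cart in front of the work surface, level with it; the furniture and walls round the work are solid. World frame = base frame: x ahead of the robot, y to its left, z up, the work surface at z = 0. Lengths are in m, angles in rad, forces in N, time in s.
With the tool pointing down it reaches from about 0.25 to 0.85 m from the base axis. Payload 12.5 kg.
Tool frame: the origin (TCP) lies midway between the tips of the shut fingers; the grasp point (between the pads) lies 19 mm behind it; z points along the fingers, y is the line along which they close (so a half turn about z gives the same grasp; the last joint's range is limited). The gripper opens to 93 mm and grips with 3 to 60 N. Pads are 15 mm wide; open, the fingers measure 128 mm over their backs; the gripper's body (75 mm by 188 mm) begins 65 mm behind the grasp point.
Start: joints at [-1.329, 0.351, 1.652, -0, 1.139, -0.085], TCP at [0.177, -0.521, 0.219] pointing down, gripper open.
Joint ranges: [-2.75, 2.75], [-0.79, 2.1], [0.01, 2.65], [-1.57, 4.71], [0.07, 3.14], [-2.87, 2.87]. Speed limits (rad/s): [2.22, 2.22, 2.79, 3.14, 3.14, 3.14].

## Interface

Orientations are given as a unit quaternion [w, x, y, z].
In Python, from workcell import r gives the robot as it stands. The module is installed in compiled form; this text tells all that it offers. Calls block until the motion is done:
- r.movep(position, orientation): joint-space move of the TCP to a pose.
- r.servo_line(position, rotation=None, vel=0.15, threshold=None): straight line of the TCP; rotation=None keeps the orientation; vel is the mean speed in m/s. With threshold (N) it stops when the force on the tool has changed by that much, and returns True; else False.
- r.movej(angles): joint-space move.
- r.let_go() and r.grab(force=None): open the fingers fully, or close them until they stop; force is the grip in N (None keeps the last).
- r.wait(seconds).
- r.inverse_kinematics(position, orientation): joint angles nearest the present ones, or None.
- r.sense(): the state.
- r.grab_frame(name): name is "scene" or "top" or "wrist"; returns a dict with "color" (400x640x3 uint8, blue, green, red), "fx", "fy", "cx", "cy" (pixels), "k1" (the pictures are not rectified: a ray, as slopes to the right and down, at radius r is drawn at 1 + k1 r^2 times it, then the intrinsics apply), "xyz" and "orientation" of the camera in the world. Camera axes: x right, y up, looking along -z (the intrinsics and any distortion apply to the point x, -y, -z); pixel columns grow to the right and rows downward; lengths in m; the calibration is good to about 2 mm. A picture is of the moment at which its call begins. There is no depth.
A pose or a line that the arm cannot do raises r.IKError and nothing moves.
- r.close_job(): hands the job in; it is judged then, once.
Trained networks look in the newest picture that a camera, given by its name, has taken for a name from the list of things; names that differ only in an ending like _2 or _b are one class to them, and where a whole thing is asked for, a point or a joint stands for the part that bears it (a point fixed in the world has none). Each returns a list of dicts, best first, with "confidence" (0 to 1); they miss things now and then, are a little off and sometimes report something else, mostly with a low value. They report only what shows in the picture. A call takes as long as a camera call.
- r.look_for(camera, target): "bbox" ([left, top, width, height] in pixels, round what is visible of it).
The state is a dict: "time_s": time; "joint_positions": joint angles; "dq": joint speeds; "joint_torque": joint torques, N m; "eef_pos": TCP position; "ee_rot": TCP orientation; "contact_force": force on the tool from outside, world axes, zero at the start; "torque": the same for the moment, N m; "width": finger opening in m; "gripper_force": force on a finger pad.
Only numpy, scipy, OpenCV 4.12 (cv2) and the standard library are available. Lean on these libraries where they do the work, as an engineer would, in place of code of your own. Each camera call takes 0.05 s, during which the arm holds its last target. There are 200 camera calls.

## Working session

There is one attempt and no reset: what is moved stays moved. The work goes in short steps, each a Python script; the robot and the scene stay as the last script left them, time stands still between calls to the robot, and variables do not carry over. Pictures are saved under pics/ and viewed, at most 10 in all, crops included, and the job is handed in when it is done.

```bash
mkdir -p pics; ls
cat > h.py <<'E'
import numpy as np, cv2
from scipy.spatial.transform import Rotation as R
from workcell import r
def cam(f):
    q=f["orientation"]; return R.from_quat([q[1],q[2],q[3],q[0]]).as_matrix(), np.array(f["xyz"])
def ray(f,u,v):
    M,c=cam(f); K=np.array([[f["fx"],0,f["cx"]],[0,f["fy"],f["cy"]],[0,0,1.]])
    p=cv2.undistortPoints(np.array([[[u,v]]],float),K,np.array([f["k1"],0,0,0.]))[0,0]
    return c, M@np.array([p[0],-p[1],-1.])
def at(f,u,v,z):
    c,d=ray(f,u,v); return c+d*(z-c[2])/d[2]
def proj(f,P):
    M,c=cam(f); p=M.T@(np.array(P,float)-c); x,y=p[0]/-p[2],-p[1]/-p[2]
    s=1+f["k1"]*(x*x+y*y); return np.array([f["fx"]*x*s+f["cx"],f["fy"]*y*s+f["cy"]])
def down(a):
    "tool pointing down, tool y axis (closing line) at angle a from world +x (mod pi)"
    y=np.array([np.cos(a),np.sin(a),0]); z=np.array([0,0,-1.]); x=np.cross(y,z)
    q=R.from_matrix(np.stack([x,y,z],1)).as_quat(); return [q[3],q[0],q[1],q[2]]
E
python3 - <<'E'
from h import *
for n in ("scene","top"):
    f=r.grab_frame(n); cv2.imwrite(f"pics/{n}0.png",f["color"]); print(n,f["xyz"],f["orientation"],f["fx"],f["k1"])
    for t in ("fixture","hex_center","keeper_pin","keeper","spanner_grip","spanner_ring","workpiece","driver_yellow","glue_bottle"):
        print(t,[(np.round(d["bbox"]).tolist(),round(d["confidence"],2)) for d in r.look_for(n,t)[:2]])
s=r.sense();print(s["eef_pos"],s["ee_rot"],s["width"],s["time_s"])
E
```

```text
pics
scene [0.04620718 1.06126026 0.85344203] [-0.21219427 -0.11631748  0.47690793  0.84498678] 494.06316202130654 -0.03993850842519526
fixture [([257.0, 199.0, 88.0, 62.0], 0.6)]
hex_center [([254.0, 201.0, 93.0, 64.0], 0.88)]
keeper_pin [([293.0, 198.0, 23.0, 18.0], 0.57)]
keeper [([293.0, 197.0, 24.0, 20.0], 0.62)]
spanner_grip [([271.0, 286.0, 68.0, 44.0], 0.67)]
spanner_ring [([272.0, 282.0, 68.0, 47.0], 0.86)]
workpiece []
driver_yellow [([367.0, 189.0, 23.0, 21.0], 0.71), ([269.0, 209.0, 22.0, 15.0], 0.35)]
glue_bottle []
top [ 0.41710237 -0.0018796   0.99552777] [-0.69285755 -0.07430309  0.05104677  0.71541715] 402.4504129827438 -0.016585819622763592
fixture [([283.0, 110.0, 76.0, 107.0], 0.62), ([203.0, 193.0, 37.0, 85.0], 0.44)]
hex_center [([281.0, 111.0, 77.0, 108.0], 0.94)]
keeper_pin [([307.0, 150.0, 19.0, 28.0], 0.7)]
keeper [([308.0, 150.0, 19.0, 29.0], 0.77)]
spanner_grip [([204.0, 192.0, 37.0, 89.0], 0.6)]
spanner_ring [([199.0, 195.0, 39.0, 84.0], 0.61)]
workpiece [([309.0, 120.0, 31.0, 18.0], 0.55), ([306.0, 150.0, 20.0, 28.0], 0.2)]
driver_yellow [([396.0, 206.0, 77.0, 13.0], 0.72)]
glue_bottle [([422.0, 126.0, 34.0, 46.0], 0.66)]
[ 0.17657094 -0.52087663  0.21863786] [ 1.33220467e-05  9.86680150e-01  1.62672312e-01 -1.34360205e-05] 0.09297049070200628 1.0
```

Run:
```python
import cv2
a=cv2.imread("pics/top0.png")[95:295,190:490]; cv2.imwrite("pics/top0c.png",cv2.resize(a,(800,533),interpolation=cv2.INTER_CUBIC))
a=cv2.imread("pics/scene0.png")[180:340,240:400]; cv2.imwrite("pics/scene0c.png",cv2.resize(a,(600,600),interpolation=cv2.INTER_CUBIC))
```

```text
(no output)
```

View pics/top0c.png

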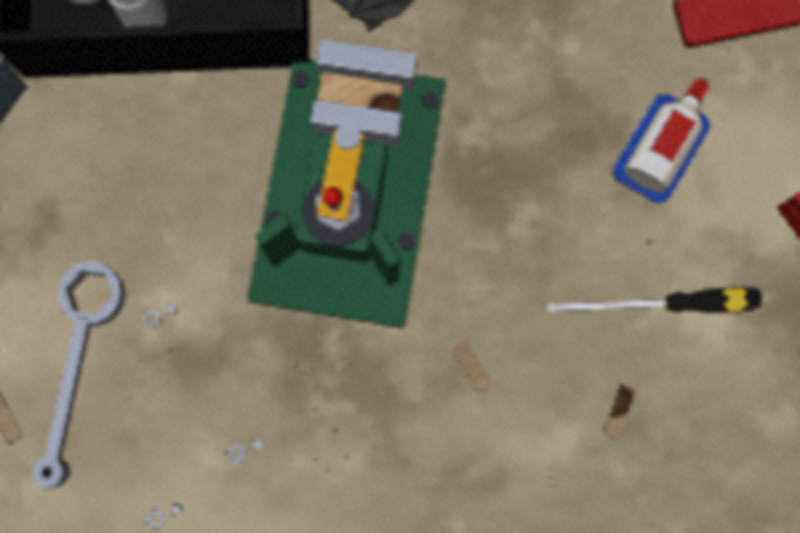

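View pics/scene0c.png

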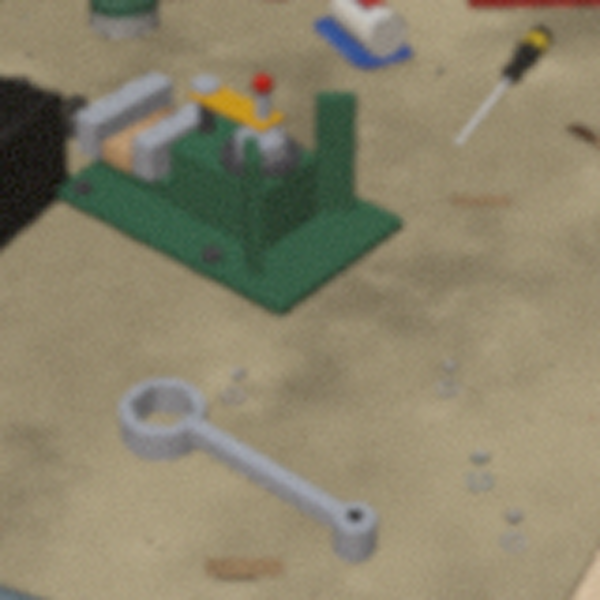

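The top view shows the spanner lying at left (ring centre at crop 91,292, boss at 48,471). The fixture is at centre, with base corners at (249,300), (404,327), (445,79) and (293,62). The yellow keeper covers the hex, its ball at (333,197) and pivot cap at (348,133). I'll compute poses from these.

Run:
```python
from h import *
f=r.grab_frame("top"); g=lambda u,v,z: at(f,190+u/2.6667,95+v/2.6667,z)
c=[(249,300),(404,327),(445,79),(293,62)]; W=np.array([g(u,v,.012)[:2] for u,v in c])
L=np.array([(-.085,.075),(-.085,-.075),(.16,-.075),(.16,.075)])
print(W, [np.linalg.norm(W[i]-W[(i+1)%4]) for i in range(4)])
H=(W-W.mean(0)).T@(L-L.mean(0)); th=np.arctan2(H[1,0]-H[0,1],H[0,0]+H[1,1])
Rm=np.array([[np.cos(th),-np.sin(th)],[np.sin(th),np.cos(th)]]); o=W.mean(0)-Rm@L.mean(0)
print("fix",o,np.degrees(th), (W-o-L@Rm.T))
for n,u,v,z in (("pivot",348,133,.115),("ball",333,197,.1375),("collar",339,210,.075)):
    p=g(u,v,z)[:2]; print(n,p,Rm.T@(p-o))
a=g(91,292,.024);b=g(48,471,.028); d=a-b; print("ring",a,"boss",b,np.hypot(*d[:2]),np.degrees(np.arctan2(d[1],d[0])))
s=r.grab_frame("scene")
G=lambda u,v,z: at(s,240+u/3.75,180+v/3.75,z)
print("scene ring",G(163,405,.024),"boss",G(355,515,.028),"ball",G(263,84,.1375),"pivot",G(207,82,.115))
```

```text
[[ 0.5720433   0.11966069]
 [ 0.54195202 -0.02335144]
 [ 0.78017835 -0.07185077]
 [ 0.80361694  0.07399337]] [np.float64(0.14614360878862928), np.float64(0.24311307426302278), np.float64(0.14771553145907432), np.float64(0.23603358981930825)]
fix [0.63764995 0.03183649] -11.106160230159265 [[ 3.35440199e-03 -2.14453608e-03]
 [ 2.15724418e-03  2.03412768e-03]
 [-2.80593570e-05  7.28535560e-04]
 [-5.48358681e-03 -6.18127162e-04]]
pivot [0.69719109 0.02025074] [0.06065778 0.00010048]
ball [0.63569881 0.03363372] [-0.0022608   0.00138773]
collar [0.63963209 0.03124318] [ 0.0020593  -0.00020038]
ring [0.5826726  0.26497951 0.024     ] boss [0.42045992 0.30082654 0.028     ] 0.16612635386061006 -12.4613933797342
scene ring [0.5820256  0.26704217 0.024     ] boss [0.41945143 0.30155068 0.028     ] ball [0.63491553 0.03453933 0.1375    ] pivot [0.69279639 0.02031318 0.115     ]
```

Run:
```python
from h import *
th=np.radians(-11.1)
for k in (0,.8,1.6):
    for s in (0,np.pi):
        q=r.inverse_kinematics([.66,.05,.2],down(th+np.pi/2-k+s)); print(k,s,None if q is None else np.round(q,2))
r.movep([.58,.04,.36],down(th+np.pi/2-.8+0))
f=r.grab_frame("wrist"); cv2.imwrite("pics/w1.png",f["color"]); print(f["xyz"],f["fx"],f["k1"],f["cx"],f["cy"],r.sense()["time_s"])
for t in ("hex_center","keeper_pin","workpiece"): print(t,[(np.round(d["bbox"]).tolist(),round(d["confidence"],2)) for d in r.look_for("wrist",t)[:2]])
for n,l in (("pivot",(.056,0,.115)),("ball",(-.004,0,.1375)),("c1",(-.085,.075,.012)),("c2",(-.085,-.075,.012)),("collar",(0,0,.075))):
    c,s=np.cos(th),np.sin(th); P=[.6395+c*l[0]-s*l[1],.0315+s*l[0]+c*l[1],l[2]]; print(n,proj(f,P))
```

```text
0 0 [ 0.01  0.57  1.35 -0.    1.21 -1.37]
0 3.141592653589793 [ 0.01  0.57  1.35 -0.    1.21  1.77]
0.8 0 [ 0.01  0.57  1.35 -0.    1.21 -0.57]
0.8 3.141592653589793 [ 0.01  0.57  1.35 -0.    1.21  2.57]
1.6 0 [ 0.01  0.57  1.35 -0.    1.21  0.23]
1.6 3.141592653589793 None
[0.535145   0.1092427  0.52582015] 326.9083578692152 -0.009777351114400918 322.16574450060125 202.60156947652564 3.65
hex_center [([285.0, 108.0, 159.0, 167.0], 0.93), ([268.0, 304.0, 39.0, 65.0], 0.47)]
keeper_pin [([347.0, 183.0, 46.0, 47.0], 0.76)]
workpiece [([384.0, 216.0, 46.0, 40.0], 0.72)]
pivot [385.827263   226.41470512]
ball [356.4439497  201.69173396]
c1 [346.4025498  107.55671188]
c2 [280.05082273 177.31777238]
collar [354.03589585 190.70593428]
```

View pics/w1.png

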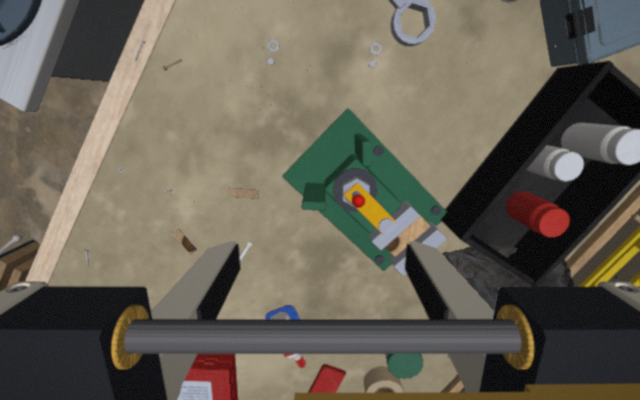

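```bash
cat >> h.py <<'E'
O=np.array([.6395,.0315]); TH=np.radians(-11.1)
def fw(x,y,z=0):
    c,s=np.cos(TH),np.sin(TH); return np.array([O[0]+c*x-s*y,O[1]+s*x+c*y,z])
E
python3 - <<'E'
from h import *
pin=lambda k,z: fw(.056-.06*np.cos(k),.06*np.sin(k),z)
a=lambda k: down(TH+np.pi/2-k)
r.movep(pin(0,.22),a(0)); r.servo_line(pin(0,.117),vel=.12)
r.grab(8); print("w",r.sense()["width"],r.sense()["contact_force"])
for k in np.arange(.15,1.66,.15):
    r.servo_line(pin(k,.117),a(k),vel=.06)
s=r.sense(); print(s["width"],s["contact_force"],s["time_s"])
r.let_go(); r.servo_line(pin(1.65,.22),vel=.2)
r.movep(fw(-.06,.0,.36),down(TH+np.pi/2-.0))
for n in ("wrist","top"):
  f=r.grab_frame(n); cv2.imwrite(f"pics/{n}2.png",f["color"])
  if n=="wrist":
    print(f["xyz"])
    for t in ("hex_center","keeper_pin","workpiece","spanner_ring"): print(t,[(np.round(d["bbox"]).tolist(),round(d["confidence"],2)) for d in r.look_for("wrist",t)[:2]])
    print("hex",proj(f,fw(0,0,.095)),"pivot",proj(f,fw(.056,0,.115)),"ball",proj(f,pin(1.65,.1375)),"collar",proj(f,fw(0,0,.075)))
    print("c",[proj(f,fw(x,y,.012)) for x in (-.085,.16) for y in (.075,-.075)])
    p=proj(f,fw(0,0,.09)); u,v=np.int32(p); print(u,v)
    c=f["color"][max(v-80,0):v+100,u-100:u+120]; cv2.imwrite("pics/w2c.png",cv2.resize(c,None,fx=3.3,fy=3.3,interpolation=cv2.INTER_CUBIC)); print(max(v-80,0),u-100)
print(r.sense()["time_s"])
E
```

```text
w 0.015939820655884097 [0.14943881 6.71071597 0.57847399]
0.015761677538593612 [2.47280358 7.47394626 0.1745956 ] 10.0833
[0.49969941 0.05944664 0.52530386]
hex_center [([276.0, 137.0, 98.0, 160.0], 0.92)]
keeper_pin [([319.0, 240.0, 57.0, 32.0], 0.78)]
workpiece [([301.0, 263.0, 46.0, 14.0], 0.75)]
spanner_ring [([447.0, 1.0, 50.0, 148.0], 0.77)]
hex [321.94800926 209.24785493] pivot [322.00783007 252.3720229 ] ball [367.40067212 263.10022832] collar [321.95661934 204.89343459]
c [array([370.18275942, 140.39629927]), array([273.60085395, 140.54293485]), array([364.39382946, 280.07527614]), array([279.87087877, 280.1877928 ])]
321 208
128 221
13.8333
```

View pics/w2c.png

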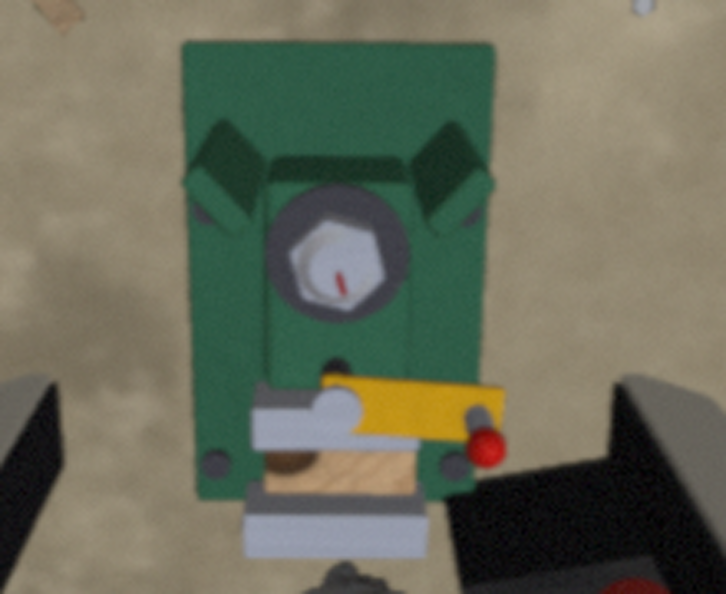

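The keeper now points sideways, well open: ball at crop (487,449), pivot at (337,407). The collar centre at (337,253) is about 1 mm to +y of my model, and the red mark at about 14° puts the hex near 0.24 rad. I'll grasp the spanner with the camera on the ring side.

```bash
cat >> h.py <<'E'
O=np.array([.6397,.0325])
def tool(a): return down(a-np.pi/2)   # a = world direction grip->ring; camera on the ring side
E
python3 - <<'E'
from h import *
ring=np.array([.5824,.2660]); a=np.radians(-12.2); g=ring-.115*np.array([np.cos(a),np.sin(a)]); print(g)
r.movep([*g,.12],tool(a)); 
f=r.grab_frame("wrist"); print("cam",f["xyz"],"pred ring",proj(f,[*ring,.024]),"hit",r.look_for("wrist","spanner_ring")[:1]); cv2.imwrite("pics/w3.png",f["color"])
print(r.servo_line([*g,.002],vel=.08,threshold=6), r.sense()["eef_pos"])
r.grab(50); print(r.sense()["width"],r.sense()["eef_pos"])
s=r.sense()["eef_pos"]
r.servo_line([*g,.20],vel=.12)
f=r.grab_frame("wrist"); cv2.imwrite("pics/w4.png",f["color"])
print("cam",f["xyz"],"pred ring top",proj(f,[*ring,.222]),"axis dir",proj(f,[*(g+.06*np.array([np.cos(a),np.sin(a)])),.226]));print(r.sense()["time_s"],r.sense()["width"])
E
```

```text
[0.46999717 0.29030235]
cam [0.55160058 0.27300118 0.28614436] pred ring [322.73311187  56.32370709] hit []
False [0.47023621 0.29043668 0.00242615]
0.011415717810216799 [0.47002311 0.29033174 0.00201225]
cam [0.55139437 0.2730055  0.36532066] pred ring top [322.70409325  15.64991404] axis dir [322.72722673 157.36817641]
21.6833 0.011405764428797953
```

View pics/w4.png

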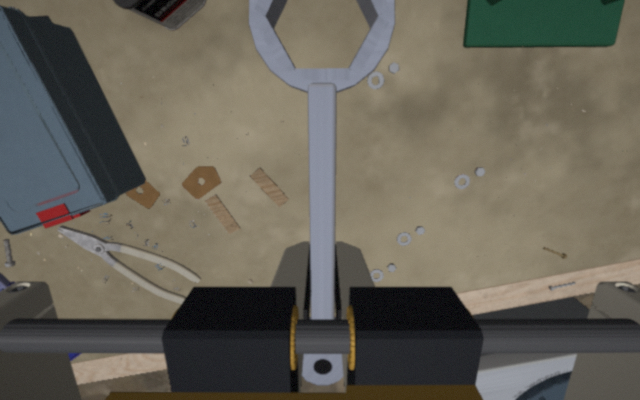

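The spanner is held straight, handle at u≈322. The ring centre appears at v≈22 against a predicted 16, so it is about 3 mm closer or sagging slightly. I'll hover over the hex and compare the ring with the hex directly.

```bash
cat >> h.py <<'E'
def seat(phi,z,d=0.,e=0.):
    "TCP pose with ring centre on the hex axis, handle at phi deg; d lengthens grip-ring distance, e = sideways"
    a=TH+np.radians(phi); u=np.array([np.cos(a),np.sin(a)]); n=np.array([-u[1],u[0]])
    p=O-(.115+d)*u+e*n; return np.array([*p,z]),tool(a)
E
python3 - <<'E'
from h import *
p,q=seat(-16,.17); r.movep(p,q); p,q=seat(-16,.113); r.servo_line(p,q,vel=.1)
f=r.grab_frame("wrist"); cv2.imwrite("pics/w5.png",f["color"])
a=TH+np.radians(-16); u=np.array([np.cos(a),np.sin(a),0]); s=np.array(r.sense()["eef_pos"]); print(s,p,f["xyz"],r.sense()["time_s"])
print("ring top",proj(f,s+.115*u+[0,0,.022]),"near out",proj(f,s+.0855*u+[0,0,.022]),"ring bot",proj(f,s+.115*u+[0,0,-.002]),"hex",proj(f,[*O,.095]),"collar",proj(f,[*O,.075]))
c=f["color"][0:140,220:420]; cv2.imwrite("pics/w5c.png",cv2.resize(c,None,fx=4,fy=4,interpolation=cv2.INTER_CUBIC))
E
```

```text
[0.53774995 0.08510261 0.11368828] [0.53732553 0.08488766 0.113     ] [0.61177264 0.04768119 0.27952037] 23.325
ring top [323.36654542  15.81135118] near out [323.29421742  94.75209841] ring bot [323.20770087  28.74290119] hex [323.87457028  36.24818678] collar [323.71502621  42.90046664]
```

View pics/w5c.png

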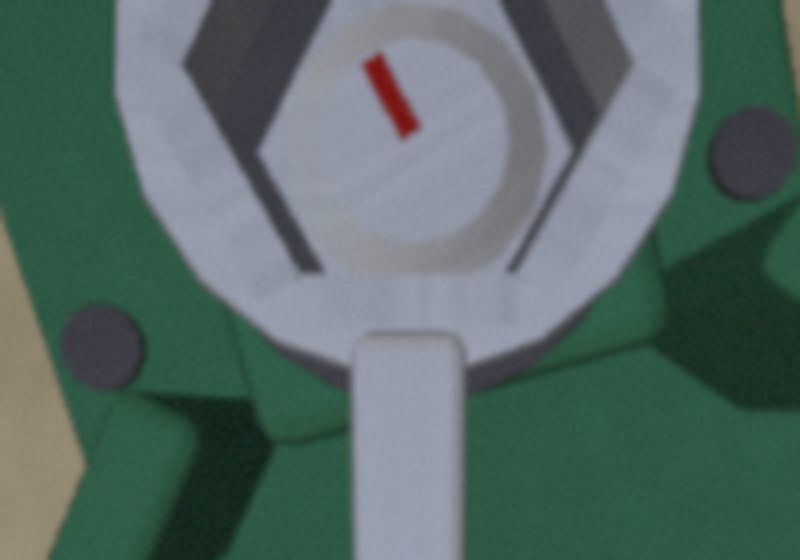

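The ring centre is seen at px (322.3,16.3), predicted (323.4,15.8). The hex top is at (321.2,35), predicted (323.9,36.3). So the hex sits about 0.7 mm forward and 0.7 mm left of my model, and its flats are parallel to the ring's. I'll correct that and lower the spanner.

```bash
cat >> h.py <<'E'
O=np.array([.6406,.0328])
def st(m=""):
    s=r.sense(); print(m,"t",round(s["time_s"],2),np.round(s["eef_pos"],4),"F",np.round(s["contact_force"],1),"M",np.round(s["torque"],2),"w",round(s["width"],4))
E
python3 - <<'E'
from h import *
p,q=seat(-16,.105); r.servo_line(p,q,vel=.05); st()
p,q=seat(-16,.077); print(r.servo_line(p,q,vel=.04,threshold=12)); st(); print(p)
E
```

```text
t 23.63 [0.5381 0.0851 0.1048] F [ 0.6  0.3 -1.9] M [0.09 0.02 0.02] w 0.0119
False
 t 24.48 [0.5384 0.0852 0.0771] F [-0.5  0.9 -0.6] M [ 0.    0.06 -0.02] w 0.0113
[0.53822553 0.08518766 0.077     ]
```

```bash
cat >> h.py <<'E'
def swing(a,b,step=8,vel=.08,z=.077):
    for phi in np.linspace(a,b,int(np.ceil(abs(b-a)/step))+1)[1:]:
        p,q=seat(phi,z); r.servo_line(p,q,vel=vel)
        F=np.linalg.norm(r.sense()["contact_force"])
        if F>35: print("force",F,"at",phi); break
    return phi
E
python3 - <<'E'
from h import *
swing(-16,24); st("24"); 
print(swing(24,40,step=5.4)); st("40")
E
```

```text
24 t 26.23 [0.5277 0.0069 0.0768] F [-7.7 -2.8  2. ] M [-0.57  1.14 -0.08] w 0.0112
40.0
40 t 27.08 [ 0.5391 -0.0232  0.0768] F [-8.  -6.3  2.8] M [-0.91  1.31 -0.06] w 0.0114
```

Run:
```python
from h import *
swing(40,32); st("32")
p,q=seat(32,.113); r.servo_line(p,q,vel=.1); st("up")
swing(32,-28,step=15,vel=.15,z=.113); st("hover")
f=r.grab_frame("wrist"); a=TH+np.radians(-28); u=np.array([np.cos(a),np.sin(a),0]); s=np.array(r.sense()["eef_pos"])
print("ring top",proj(f,s+.115*u+[0,0,.022]),"hex",proj(f,[*O,.095]))
c=f["color"][0:140,220:420]; cv2.imwrite("pics/w6c.png",cv2.resize(c,None,fx=4,fy=4,interpolation=cv2.INTER_CUBIC))
```

```text
32 t 27.43 [ 0.5332 -0.0081  0.077 ] F [-3.2 -0.9 -0.5] M [-0.18  0.57 -0.06] w 0.0115
up t 27.94 [ 0.5334 -0.0083  0.113 ] F [ 0.3 -0.9 -1.3] M [-0.01  0.07 -0.01] w 0.0121
hover t 29.57 [0.551  0.1045 0.1128] F [-1.3 -0.7 -1.2] M [ 0.09  0.06 -0.01] w 0.012
ring top [325.41192371  16.21805604] hex [322.60665244  35.97746978]
```

View pics/w6c.png

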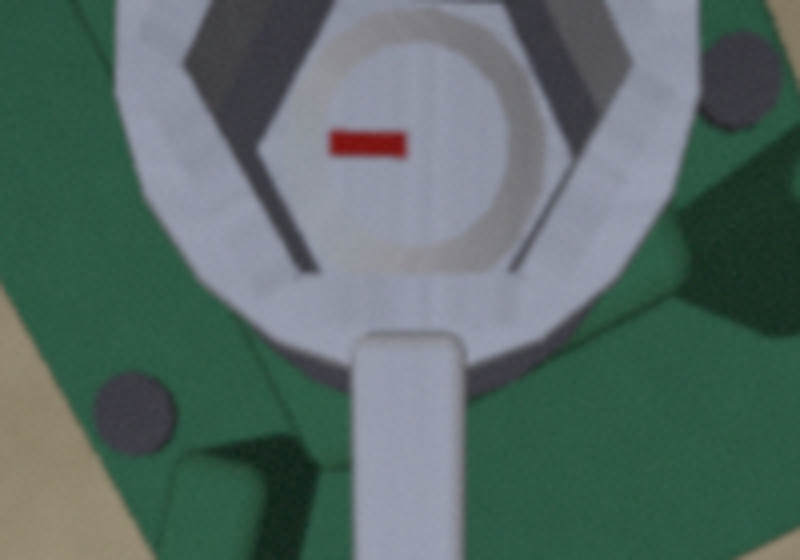

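The mark points exactly left (crop 330–405,143), so the hex is at 62° and aligned with the ring at handle −28°. Strokes 2 and 3 follow, with the same numbers.

Run:
```python
from h import *
def down_seat(phi):
    p,q=seat(phi,.1); r.servo_line(p,q,vel=.06)
    p,q=seat(phi,.077); hit=r.servo_line(p,q,vel=.05,threshold=14); st(f"seat {phi} hit {hit}"); return not hit
if down_seat(-28):
    swing(-28,40); st("40"); swing(40,32)
    p,q=seat(32,.113); r.servo_line(p,q,vel=.1)
    swing(32,-28,step=15,vel=.15,z=.113)
    f=r.grab_frame("wrist"); cv2.imwrite("pics/w7c.png",cv2.resize(f["color"][0:140,220:420],None,fx=3,fy=3))
    hsv=cv2.cvtColor(f["color"][0:70,280:350],cv2.COLOR_BGR2HSV); m=((hsv[...,0]<8)|(hsv[...,0]>172))&(hsv[...,1]>150)
    ys,xs=np.nonzero(m); print("red",len(xs), xs.mean()+280 if len(xs) else 0, ys.mean() if len(ys) else 0, "mark centre expected for aligned ~ (319,44)-ish below hex centre (321,35)")
    if down_seat(-28): 
        swing(-28,4); st("4")
```

```text
seat -28 hit False t 30.6 [0.5513 0.1053 0.0768] F [ 0.1  0.6 -1.3] M [0.07 0.01 0.04] w 0.0115
40 t 33.67 [ 0.539  -0.0234  0.0767] F [-10.   -5.5   2.2] M [-0.8   1.52 -0.01] w 0.0121
red 73 317.3150684931507 46.83561643835616 mark centre expected for aligned ~ (319,44)-ish below hex centre (321,35)
seat -28 hit False t 37.19 [0.5514 0.1054 0.0769] F [-0.1 -0.2 -0.6] M [0.11 0.02 0.02] w 0.0114
4 t 38.59 [0.5256 0.0471 0.0768] F [-8.3  0.8  0.3] M [ 0.01  1.21 -0.04] w 0.0117
```

Run:
```python
from h import *
prev=None
for phi in np.arange(6,30,2.):
    p,q=seat(phi,.077); r.servo_line(p,q,vel=.06)
    a=TH+np.radians(phi); n=np.array([-np.sin(a),np.cos(a)]); F=np.dot(r.sense()["contact_force"][:2],n); print(phi,round(F,1),end="; ")
    if F>16: break
st("end")
swing(phi,phi-9); p,q=seat(phi-9,.113); r.servo_line(p,q,vel=.1); st()
f=r.grab_frame("wrist"); cv2.imwrite("pics/w8c.png",cv2.resize(f["color"][0:140,220:420],None,fx=3,fy=3))
```

```text
6.0 -0.7; 8.0 1.0; 10.0 0.8; 12.0 0.6; 14.0 -0.4; 16.0 1.0; 18.0 2.2; 20.0 5.4; 22.0 9.1; 24.0 14.7; 26.0 19.3; end t 41.34 [0.5276 0.0056 0.0764] F [-10.7  17.1   1.7] M [ 3.03  1.68 -0.54] w 0.0117
 t 42.38 [0.5293 0.0213 0.1145] F [ 8.8  3.1 -4.4] M [ 0.49 -1.32 -0.05] w 0.0112
```

View pics/w8c.png

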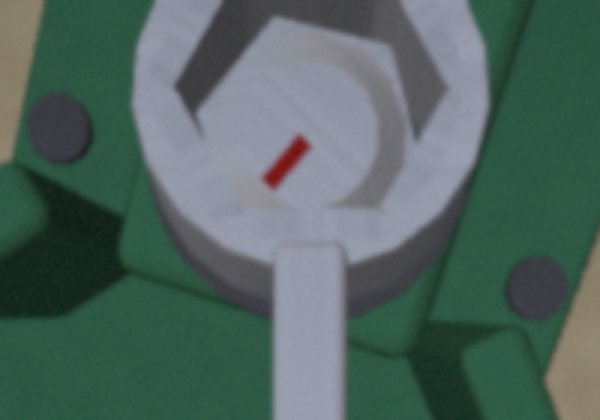

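The mark direction puts the hex at about 160°, which is at its stop (157.6°). The ring looks pitched in the grip, so I'll lift clear, check the forces and lay the spanner back where it was.

Run:
```python
from h import *
st("now")
p,q=seat(17,.19); r.servo_line(p,q,vel=.12); st("up")
a=np.radians(-12.2); g=[.470,.2903]
r.movep([*g,.19],tool(a)); st("over")
for n in ("wrist","scene"):
    f=r.grab_frame(n); cv2.imwrite(f"pics/{n}9.png",f["color"])
A=cv2.imread("pics/wrist9.png")[0:400,:]; B=cv2.imread("pics/scene9.png")[150:350,230:430]; 
cv2.imwrite("pics/m9.png",np.hstack([cv2.resize(A[:,120:520],(400,400)),cv2.resize(B,(400,400))]))
```

```text
now t 42.43 [0.5293 0.0213 0.1145] F [ 9.7  1.9 -4. ] M [ 0.48 -1.25 -0.08] w 0.0115
up t 43.23 [0.526  0.021  0.1894] F [ 0.3 -0.  -0.7] M [-0.02  0.05 -0.01] w 0.0119
over t 44.29 [0.4703 0.2896 0.1897] F [ 0.7 -0.6 -1.2] M [-0.01  0.08 -0.04] w 0.0118
```

View pics/m9.png

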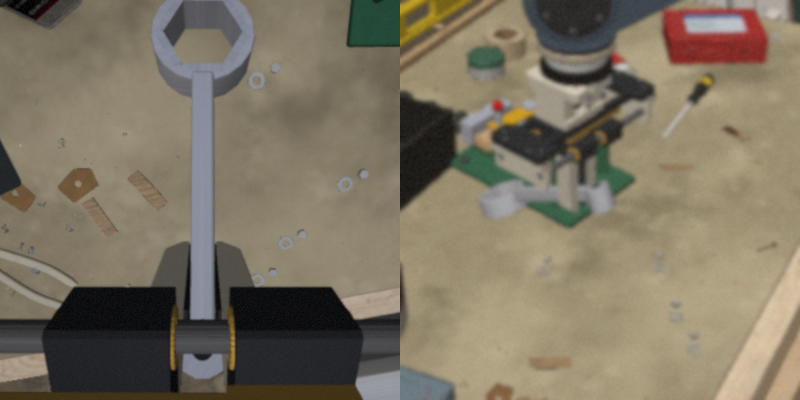

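The ring dragged on the hex during lift-off, so the spanner now hangs ring-down by about 25° in the grip. I'll touch the ring to the bench, loosen the grip, lower on so it rotates flat, and then release.

Run:
```python
from h import *
g=[.470,.2903]
hit=r.servo_line([*g,.006],vel=.05,threshold=4); st(f"touch {hit}")
r.grab(4); st("loose")
z=r.sense()["eef_pos"][2]
if z>.01: print(r.servo_line([*g,.004],vel=.05,threshold=25))
st("low")
```

```text
touch True t 46.66 [0.4698 0.2901 0.0666] F [ 1.1 -0.9  1.1] M [-0.04 -0.7   0.02] w 0.0114
loose t 46.88 [0.4693 0.29   0.0672] F [ 0.1 -0.2 -0.3] M [0.09 0.08 0.02] w 0.0125
False
low t 48.29 [0.4702 0.2904 0.0043] F [ 0.   0.7 -1.7] M [0.04 0.09 0.05] w 0.0118
```

Run:
```python
from h import *
r.let_go(); p=[.470,.2903]
r.servo_line([*p,.25],vel=.15); st()
f=r.grab_frame("wrist"); A=f["color"]; B=r.grab_frame("scene")["color"][170:350,230:410]
cv2.imwrite("pics/m10.png",np.hstack([cv2.resize(A[:,120:520],(400,400)),cv2.resize(B,(400,400))]))
```

```text
t 51.42 [0.4698 0.2901 0.2493] F [ 0.5 -0.  -0.6] M [0.04 0.02 0.01] w 0.093
```

View pics/m10.png

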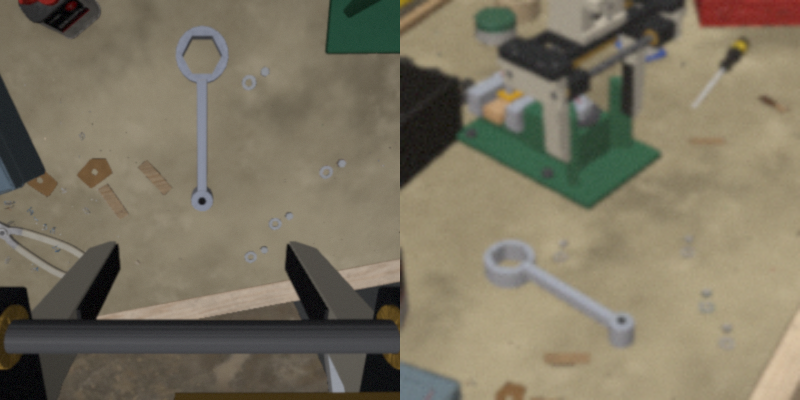

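The spanner lies flat (ring at (202,55), boss at (202,201)). I've used all my picture views, so I'll check the mark and the keeper numerically before handing in.

Run:
```python
from h import *
r.movep(fw(-.06,0,.36),down(TH+np.pi/2)); f=r.grab_frame("wrist"); st()
def red(img):
    h=cv2.cvtColor(img,cv2.COLOR_BGR2HSV); return (((h[...,0]<10)|(h[...,0]>170))&(h[...,1]>110)).astype(np.uint8)
for nm,im in (("before",cv2.imread("pics/wrist2.png")),("now",f["color"])):
    n,_,s,c=cv2.connectedComponentsWithStats(red(im)[150:300,270:390]); print(nm,[(s[i,4],np.round(c[i]+[270,150],1)) for i in range(1,n)])
print("hex top",proj(f,fw(0,0,.095)))
```

```text
t 54.61 [0.5817 0.0445 0.36  ] F [-0.4  0.2 -0.5] M [ 0.02 -0.16  0.02] w 0.0927
before [(np.int32(3), array([324., 214.])), (np.int32(124), array([368.1, 263.6])), (np.int32(1), array([386., 275.])), (np.int32(1), array([385., 277.])), (np.int32(1), array([380., 279.])), (np.int32(1), array([377., 286.])), (np.int32(1), array([370., 297.]))]
now [(np.int32(1), array([324., 204.])), (np.int32(1), array([323., 206.])), (np.int32(121), array([366.7, 262.6])), (np.int32(2), array([386.5, 273. ])), (np.int32(1), array([357., 282.])), (np.int32(1), array([365., 282.])), (np.int32(1), array([369., 284.])), (np.int32(1), array([379., 285.])), (np.int32(1), array([374., 290.])), (np.int32(1), array([388., 295.])), (np.int32(1), array([360., 296.]))]
hex top [321.8154372  208.94851333]
```

```bash
python3 -c "
from h import *
print(r.close_job()); st()"
```

```text
the job is handed in; nothing more can be done
None
the job is handed in; nothing more can be done
```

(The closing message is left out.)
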